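# Set a pressure guide with a feeler blade

## Task

Set the pressure guide for 6 mm panels: take the thin feeler blade (the one with the rectangular wooden grip) from the rack, stand it foot down on the bed in the gap between the fence and the sliding guide, let go of it, and ease the guide forward until its sprung shoe just nips the blade, gently, never pressing on it with more than 15 N. Then draw the blade straight up about a centimetre against the drag and let go: it must hang there upright, clear of the bed, held by the fit alone. Leave the thick feeler, the tin and the hammer where they are.

Things in the scene. Friction and masses are not known exactly. Their poses are not given: they have to be found in the camera images.
- jig: The jig: a plywood bed 240 x 120 x 18 mm, fixed to the bench. Origin: centre of its underside; x runs along the slide towards the fence, y across, z up; bed top at z = 18 mm. On it a sliding guide and, further along x, a fence face each other across a gap 11 to 29 mm wide at the start and 84 mm long (y).
- fence_about (a point): A point on the jig at x = 37, y = 0, z = 63 mm, about at the top edge of the fence's face. The fence is an upright wooden block with a steel face, fixed, 26 mm thick, 120 mm wide (y), top 63 mm above the bench. Its true face lies anywhere between jig x = 31 and 43 mm and is not measured: find it by touch or by eye.
- guide_body (a joint): Slide of the guide in m: 0 fully back, grows towards the fence along jig x (to 0.05). Guide: wooden block with a sprung steel shoe as front face, resting at jig x = 10 mm + this value; 90 mm long (x), 84 mm wide (y), top 63 mm above the bench. It takes about 6 N to slide and stays where left. The shoe (2 N, then 6 N per mm, 3.5 mm travel) adds its squeeze to a push; up to 6 N of it stays after.
- guide_post (a point): Top centre of the grip post that stands on the back of the guide, 105 mm above the bench: post 20 mm (jig x) x 34 mm (jig y), rising 41 mm above the guide's top; it is centred 70 mm behind the guide's face. Axes as the jig's. Push it or pinch it to move the guide.
- feeler: The thin feeler, loose, about 100 g: steel blade 6 mm thick (its x), 28 mm wide (its y), 66 mm long, below a rectangular wooden grip 16 mm (x) x 30 mm (y) x 40 mm tall. Origin: centre of the blade's foot; z up along the blade; grip from z = 65 to 105 mm. It starts upright in the rack, foot 10 mm above the bench.
- feeler_grip (a point): Point in the thin feeler's grip, 90 mm above its foot (15 mm below its top), on its centre line. Axes as the feeler's.
- rack: Wooden rack block 130 (x) x 56 (y) x 40 mm tall, fixed. Origin: centre of its underside. Two slots from above, 30 mm deep, long side along y: an 8 x 30 mm slot at x = +35 mm holding the thin feeler and a 12 x 30 mm slot at x = -35 mm holding the thick feeler.
- thick_feeler: Bystander: thick feeler, 10 mm steel blade with a round wooden grip 26 mm in diameter, 99 mm tall over all, upright in the rack. Origin: centre of its foot.
- wax_tin: Bystander: closed tin, 72 mm in diameter, 75 mm tall. Origin: centre of its underside.
- hammer: Bystander: hammer 260 mm long lying on the bench beyond the jig, along its x. Origin: on the bench under it.
Mind the look-alikes: they are no part of the job. Leave any green or red look-alike of the feeler alone.

How it is judged:
By the outcome, as a careful person would: the job done as asked, in the order asked, and still so for the second after the job is handed in, with the robot touching nothing.
It also fails if it takes over 72 s, if anything falls off the work surface, if the arm or the gripper's body presses on something with over 40 N, if the wrist force passes 120 N, or if a joint passes its speed limit or range.

## Robot

A 6-joint arm with a two-finger parallel gripper is mounted at the origin on the work surface. World frame = base frame: x ahead of the robot, y to its left, z up, the work surface at z = 0. Lengths are in m, angles in rad, forces in N, time in s.
With the tool pointing down it reaches from about 0.35 to 0.875 m from the base axis. Payload 4.2 kg.
Tool frame: the origin (TCP) lies between the finger pads; the fingertips stand 22 mm ahead of it and the grasp point (between the pads) lies 3 mm ahead of it; z points along the fingers, x is the direction in which the jaws open and shut, and the axes are right-handed (so a half turn about z gives the same grasp; the last joint's range is limited). The gripper opens to 85 mm and grips with 20 to 120 N. Pads are 22 mm wide; open, the fingers measure 114 mm over their backs; the gripper's body (76 mm by 85 mm) begins 54 mm behind the grasp point. The pads swing forward as they close: fully open they stand 13 mm farther back than shut.
Start: joints at [-0.945, 0.385, 0.008, 0, -1.194, -0.259], TCP at [0.224, -0.583, 0.231] pointing down, gripper open.
Joint ranges: [-3.14, 3.14], [-1.21, 2.06], [-1.07, 1.41], [-3.16, 2.05], [-2.99, -0.16], [-3.1, 3.1]. Speed limits (rad/s): [2.79, 2.79, 3.14, 3.14, 3.14, 3.14].

## Interface

Orientations are given as [roll, pitch, yaw] about the fixed x, y, z axes, in that order (R = Rz(yaw) Ry(pitch) Rx(roll)).
In Python, from workcell import arm gives the robot as it stands.
- The arm moves only by the shell command python3 -m pendant 'ROWS' [OPENING] [FORCE]. ROWS is JSON, a list of rows, each an object of numbers: "tx", "ty", "tz": the shift along the tool's x, y, z in units of 30 mm (1.0 is 30 mm); "wx", "wy", "wz": the turn, a rotation vector about the tool's x, y, z in units of 5 degrees (1.0 is 5 degrees). A call has 1 to 8 rows; each row is the pose to reach, as a shift and turn from the pose commanded when the call began, along the tool's axes at that moment; what a row does not reach only later rows make up. A row lasts 1/12 s, in which the tool goes at most 41.7 mm and 7.16 degrees, less where a joint would pass 70% of its speed; a pose out of reach is approached as far as the arm can. A call with a gripper value outside its range is refused whole. OPENING is the finger opening in mm, from 0 to 85.4, set as the call begins (- or left out, the last holds). The fingers move at their own pace and stop on an object; FORCE is the grip in N (left out, the last holds). Time passes only in rows, so rows that repeat a pose let the fingers close. It gives the time, the measured TCP pose, the force and the opening at its end, in the units of the state.
- arm.sense(): the state, without advancing time (a new reading comes with each control period).
- arm.snapshot(name): name is "side" or "top"; returns the picture (480x640x3 uint8, blue, green, red); there is no depth.
- arm.camera_params(name): a dict with "fx", "fy", "cx", "cy" (pixels), "R" (3x3) and "t" (3): a world point X has camera coordinates R X + t. Camera axes: x right, y down, z forward; pixel columns grow to the right and rows downward; lengths in m; the calibration is good to about 2 mm. A picture is of the moment at which its call begins. camera_params takes no time and is no camera call.
- arm.job_done(): hands the job in, once; it reports no verdict.
The state is a dict: "t": time; "joint_positions": joint angles; "dq": joint speeds; "joint_efforts": joint torques, N m; "ee_pos": TCP position; "ee_rot": TCP orientation; "wrist_force": force on the tool from outside, world axes, zero at the start; "ft_torque": the same for the moment, N m; "gripper_width": finger opening in m.
Only numpy, scipy, OpenCV 4.12 (cv2) and the standard library are available. Lean on these libraries where they do the work, as an engineer would, in place of code of your own. Each camera call takes 0.05 s, during which the arm holds its last target. There are 200 camera calls.

## Working session

There is one attempt and no reset: what is moved stays moved. The work goes in short steps, Python scripts to look and compute and a shell command to move; the robot and the scene stay as the last step left them, time stands still between calls to the robot, and variables do not carry over. Pictures are saved under pics/ and viewed, about 8 in all and at most 12, crops included, and the job is handed in when it is done.

```bash
ls; mkdir -p pics; python3 - <<'E'
from workcell import arm
import cv2,numpy as np
s=arm.sense();print(s['t'],s['ee_pos'],s['ee_rot'],s['wrist_force'],s['gripper_width'])
for n in('side','top'):
    im=arm.snapshot(n);cv2.imwrite(f'pics/{n}0.png',im)
    p=arm.camera_params(n);print(n,p['fx'],p['fy'],p['cx'],p['cy'],np.round(p['R'],4).tolist(),np.round(p['t'],4).tolist())
E
```

```text
pics
0.0 [ 0.22391341 -0.58286973  0.22992476] [-3.14145783e+00 -2.24193866e-03  1.93737670e+00] [ 1.64346968 -0.09367617 -0.27390235] 0.08544396234026956
side 533.7278960015401 533.7278960015401 308.7612190060963 237.7417077248189 [[-0.9786, -0.2052, 0.0154], [-0.1533, 0.6767, -0.7201], [0.1373, -0.7071, -0.6937]] [0.6329, 0.1632, 0.8178]
top 571.8964493812091 571.8964493812091 317.52545690206927 244.85287419574826 [[0.0245, -0.9997, 0.0022], [-0.9942, -0.0246, -0.105], [0.105, 0.0004, -0.9945]] [-0.0187, 0.6625, 0.9863]
```

View pics/top0.png

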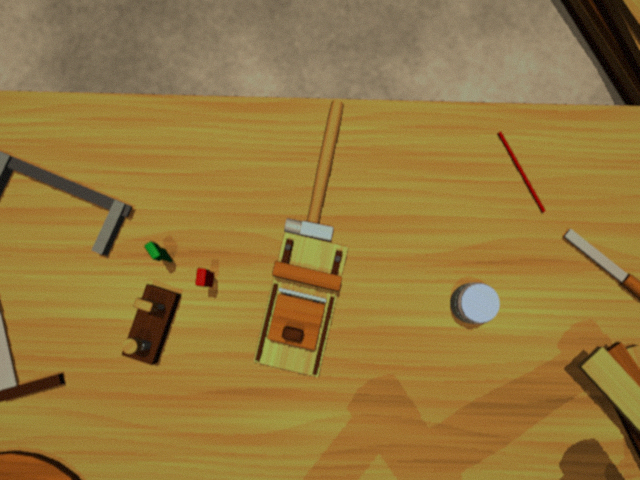

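View pics/side0.png

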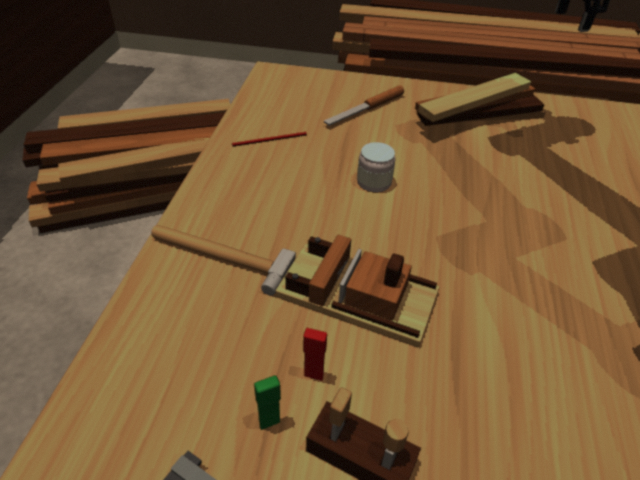

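Top view: jig at about (303,305), rack at (152,323) with grips at (143,305) and (132,347), tin at (476,303), and hammer at (325,170). The green (155,250) and red (204,277) look-alikes stand free. In the side view the rack grips are at (341,400), which looks rectangular, and (396,433), which looks round. I'll confirm that in an enlarged crop.

```bash
cat > h.py <<'E'
from workcell import arm
import cv2,numpy as np
def ray(n,u,v):
    p=arm.camera_params(n);R=np.array(p['R']);t=np.array(p['t'])
    d=R.T@np.array([(u-p['cx'])/p['fx'],(v-p['cy'])/p['fy'],1]);return -R.T@t,d
def onz(n,u,v,z):
    c,d=ray(n,u,v);return c+d*(z-c[2])/d[2]
def proj(n,X):
    p=arm.camera_params(n);q=np.array(p['R'])@np.array(X)+p['t'];return np.array([p['fx']*q[0]/q[2]+p['cx'],p['fy']*q[1]/q[2]+p['cy']])
E
python3 - <<'E'
from h import *
s=cv2.imread('pics/side0.png');t=cv2.imread('pics/top0.png')
a=cv2.resize(s[375:475,300:425],None,fx=4,fy=4,interpolation=cv2.INTER_CUBIC)   # 500x400 
b=cv2.resize(t[278:368,118:188],(300,386),interpolation=cv2.INTER_CUBIC)
c=np.zeros((400,800,3),np.uint8);c[:,:500]=a;c[:386,500:]=b
cv2.imwrite('pics/rack0.png',c)
cv2.imwrite('pics/jig0.png',cv2.resize(t[215:385,245:360],None,fx=3.5,fy=3.5,interpolation=cv2.INTER_CUBIC))
E
```

```text
(no output)
```

View pics/rack0.png

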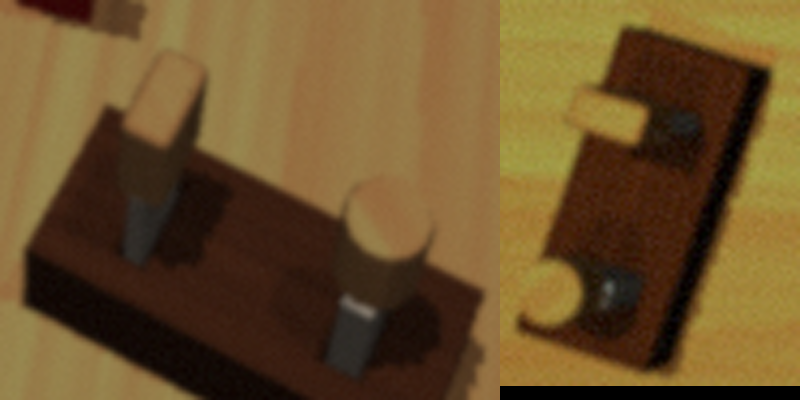

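View pics/jig0.png

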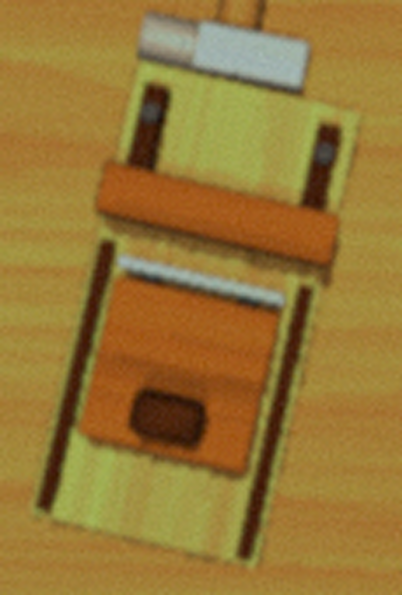

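The crop settles it: the grip at side (342,399), top (143,305), has a rectangular top, so that's the thin feeler. The one at side (396,433) is round, so it's the thick feeler. The jig crop shows clean bed corners, the shoe strip, the post and the fence edge. Next I'll turn these into positions.

```bash
python3 - <<'E'
from h import *
np.set_printoptions(precision=4,suppress=True)
J=lambda u,v:(245+(u+.5)/3.5-.5,215+(v+.5)/3.5-.5)
T=lambda u,v:(118+(u-500+.5)/4.286-.5,278+(v+.5)/4.289-.5)
S=lambda u,v:(300+(u+.5)/4-.5,375+(v+.5)/4-.5)
c=[onz('top',*J(*q),.018)[:2] for q in[(140,62),(357,113),(255,566),(35,515)]]
c=np.array(c);print('bed',c.tolist(),'edges',[np.linalg.norm(c[i]-c[(i+1)%4]) for i in range(4)])
o=c.mean(0);d=(c[0]+c[1]-c[2]-c[3]);yaw=np.arctan2(d[1],d[0]);print('jig',o,yaw,np.degrees(yaw))
R=np.array([[np.cos(yaw),-np.sin(yaw)],[np.sin(yaw),np.cos(yaw)]])
for nm,q,z in[('post',(168,415),.105),('shoeL',(122,257),.063),('shoeR',(285,297),.063),('fenceNL',(99,205),.063),('fenceNR',(330,265),.063),('fenceFL',(108,160),.063),('fenceFR',(337,212),.063)]:
    X=onz('top',*J(*q),z)[:2];print(nm,X,'jig',R.T@(X-o))
q=np.array([onz('top',*T(*k),.115)[:2] for k in[(578,87),(650,105),(640,146),(567,122)]])
print('grip top',q.mean(0),[np.linalg.norm(q[i]-q[(i+1)%4]) for i in range(4)],'top-view long axis',np.degrees(np.arctan2(*(q[0]+q[3]-q[1]-q[2])[::-1])))
q2=np.array([onz('side',*S(*k),.115)[:2] for k in[(160,50),(207,70),(178,143),(124,125)]])
print('side',q2.mean(0),[np.linalg.norm(q2[i]-q2[(i+1)%4]) for i in range(4)],np.degrees(np.arctan2(*(q2[0]+q2[1]-q2[2]-q2[3])[::-1])))
r=np.array([onz('top',*T(*k),.040)[:2] for k in[(626,27),(770,68),(660,370)]]);print('rack',r,np.linalg.norm(r[0]-r[1]),np.linalg.norm(r[1]-r[2]),np.degrees(np.arctan2(*(r[1]-r[2])[::-1])))
E
```

```text
bed [[0.6859176798332537, 0.05796707187604065], [0.6620637991320942, -0.05531972681419447], [0.4302483140577747, -0.008096341767714675], [0.4529481027979033, 0.1041653981912119]] edges [np.float64(0.11577092200542848), np.float64(0.2365765567749479), np.float64(0.11453374466702869), np.float64(0.23750601924657214)]
jig [0.5578 0.0247] -0.19835673503987197 -11.365003755779394
post [0.5091 0.0347] jig [-0.0497  0.0002]
shoeL [0.5833 0.0612] jig [0.0179 0.0409]
shoeR [ 0.5657 -0.0194] jig [ 0.0165 -0.0417]
fenceNL [0.6087 0.0734] jig [0.0403 0.0578]
fenceNR [ 0.5819 -0.0412] jig [ 0.0367 -0.0598]
fenceFL [0.631  0.0696] jig [0.0629 0.0585]
fenceFR [ 0.6081 -0.0441] jig [ 0.0629 -0.0575]
grip top [0.5499 0.2789] [np.float64(0.028359709098452444), np.float64(0.015797678717850226), np.float64(0.02936672771831041), np.float64(0.013723789419493272)] top-view long axis 75.47628902498765
side [0.5512 0.2804] [np.float64(0.014871142748075519), np.float64(0.024922345569158393), np.float64(0.016090720316975306), np.float64(0.026505833250734787)] -102.04940386375213
rack [[0.5856 0.2964]
 [0.5702 0.2364]
 [0.4473 0.2749]] 0.061938223598401586 0.12879615394529934 -17.395835927067036
```

Checks: the bed measures 116 x 237 mm against 120 x 240, the grip top agrees between views to 2 mm, and the post sits at jig y≈0. Jig yaw is about -11.5°, and the feeler is at about (0.550, 0.279) with yaw near -17°. I'll grip it across its y (30 mm) so that closing the jaws never pushes along the slide.

```bash
cat >> h.py <<'E'
from scipy.spatial.transform import Rotation as Ro
def to(x,y,z,jawdeg):
    """units from the current pose to TCP xyz, tool down, jaws along jawdeg"""
    s=arm.sense();R=Ro.from_euler('xyz',s['ee_rot'])
    G=Ro.from_euler('xyz',[np.pi,0,np.radians(jawdeg)])
    d=R.inv().apply(np.array([x,y,z])-s['ee_pos'])/.03
    w=np.degrees((R.inv()*G).as_rotvec())/5
    print('t',np.round(d,3),'w',np.round(w,2),'pos',np.round(s['ee_pos'],4),'F',np.round(s['wrist_force'],1),'g',round(s['gripper_width']*1e3,1),'time',round(s['t'],2))
E
python3 -m pendant '[{"tx":1,"ty":0.9,"wz":0.5},{"tx":2,"ty":1.8,"wz":1},{"tx":3,"ty":2.7,"wz":1.5},{"tx":4,"ty":3.5,"wz":2},{"tx":5,"ty":4.4,"wz":2.5},{"tx":6,"ty":5.3,"wz":3},{"tx":7,"ty":6.2,"wz":3.5},{"tx":8,"ty":7.1,"wz":4}]' 60 60
python3 -c "
from h import *
to(.55,.28,.2,73.0)"
```

```text
t [22.955 20.457  1.044] w [-0.01 -0.02  7.6 ] pos [ 0.224  -0.5829  0.23  ] F [ 0.4 -0.4 -0.1] g 85.6 time 0.1invalid input
```

```bash
python3 -m pendant '[{"tx":1,"ty":0.9,"tz":0,"wx":0,"wy":0,"wz":0.5}]' 60 60; echo; python3 -m pendant '[{"tx":1,"ty":0.9,"wz":0.5}]'; echo;  python3 -m pendant --help | head -20
```

```text
t: 0.18
ee_pos: [0.2374, -0.549, 0.2289]
ee_rot: [-3.14, -0.001, 1.888]
wrist_force: [2.5, -0.6, 0.2]
gripper_width: 0.075

invalid input
invalid input: not JSON, or not a number
```

All six keys are needed in each row.

```bash
python3 -m pendant '[{"tx":1,"ty":0.9,"tz":0,"wx":0,"wy":0,"wz":0.5},{"tx":2,"ty":1.8,"tz":0,"wx":0,"wy":0,"wz":1},{"tx":3,"ty":2.7,"tz":0,"wx":0,"wy":0,"wz":1.5},{"tx":4,"ty":3.5,"tz":0,"wx":0,"wy":0,"wz":2},{"tx":5,"ty":4.4,"tz":0,"wx":0,"wy":0,"wz":2.5},{"tx":6,"ty":5.3,"tz":0,"wx":0,"wy":0,"wz":3},{"tx":7,"ty":6.2,"tz":0,"wx":0,"wy":0,"wz":3.5},{"tx":8,"ty":7.1,"tz":0,"wx":0,"wy":0,"wz":4}]'
python3 -c "
from h import *
to(.55,.28,.2,73.0)"
```

```text
t: 0.85
ee_pos: [0.3644, -0.2486, 0.2309]
ee_rot: [-3.142, -0.0, 1.542]
wrist_force: [1.8, 0.6, 0.5]
gripper_width: 0.06
t [17.788  5.684  1.032] w [-0.   -0.    3.07] pos [ 0.3644 -0.2486  0.2309] F [1.8 0.6 0.5] g 60.0 time 0.85
```

```bash
python3 -m pendant '[{"tx":1.2,"ty":0.4,"tz":0,"wx":0,"wy":0,"wz":0.4},{"tx":2.4,"ty":0.8,"tz":0,"wx":0,"wy":0,"wz":0.8},{"tx":3.6,"ty":1.2,"tz":0,"wx":0,"wy":0,"wz":1.2},{"tx":4.8,"ty":1.6,"tz":0,"wx":0,"wy":0,"wz":1.6},{"tx":6,"ty":2,"tz":0,"wx":0,"wy":0,"wz":2},{"tx":7.2,"ty":2.4,"tz":0,"wx":0,"wy":0,"wz":2.4},{"tx":8.4,"ty":2.8,"tz":0,"wx":0,"wy":0,"wz":2.8},{"tx":9.6,"ty":3.1,"tz":0,"wx":0,"wy":0,"wz":3.1}]'
python3 -c "
from h import *
to(.55,.28,.2,73.0)"
```

```text
t: 1.52
ee_pos: [0.465, 0.037, 0.2309]
ee_rot: [-3.141, 0.0, 1.273]
wrist_force: [1.9, -0.2, -0.1]
gripper_width: 0.0601
t [8.575 0.334 1.028] w [-0.    0.   -0.01] pos [0.465  0.037  0.2309] F [ 1.9 -0.2 -0.1] g 60.1 time 1.52
```

```bash
python3 -m pendant '[{"tx":1.2,"ty":0.05,"tz":0,"wx":0,"wy":0,"wz":0},{"tx":2.4,"ty":0.1,"tz":0,"wx":0,"wy":0,"wz":0},{"tx":3.6,"ty":0.15,"tz":0,"wx":0,"wy":0,"wz":0},{"tx":4.8,"ty":0.2,"tz":0.2,"wx":0,"wy":0,"wz":0},{"tx":6,"ty":0.25,"tz":0.5,"wx":0,"wy":0,"wz":0},{"tx":7.2,"ty":0.3,"tz":0.8,"wx":0,"wy":0,"wz":0},{"tx":8.2,"ty":0.33,"tz":1,"wx":0,"wy":0,"wz":0},{"tx":8.57,"ty":0.33,"tz":1,"wx":0,"wy":0,"wz":0}]'
python3 - <<'E'
from h import *
for n in('side','top'): cv2.imwrite(f'pics/{n}1.png',arm.snapshot(n))
s=cv2.imread('pics/side1.png');t=cv2.imread('pics/top1.png')
c=np.hstack([cv2.resize(s[300:450,270:420],(400,400),interpolation=cv2.INTER_CUBIC),cv2.resize(t[240:380,80:220],(400,400),interpolation=cv2.INTER_CUBIC)])
cv2.imwrite('pics/c1.png',c)
to(.55,.28,.103,73.0)
print(proj('side',[.55,.28,.1]),proj('side',[.55,.28,.115]))
E
```

```text
t: 2.18
ee_pos: [0.5494, 0.281, 0.198]
ee_rot: [-3.139, 0.003, 1.277]
wrist_force: [0.8, -0.0, -0.2]
gripper_width: 0.0599
t [0.029 0.022 3.217] w [-0.01  0.02  0.03] pos [0.5493 0.2795 0.1995] F [ 0.1 -1.5  0. ] g 60.1 time 2.28
[341.81440076 405.14193716] [342.57393546 398.60601061]
```

View pics/c1.png

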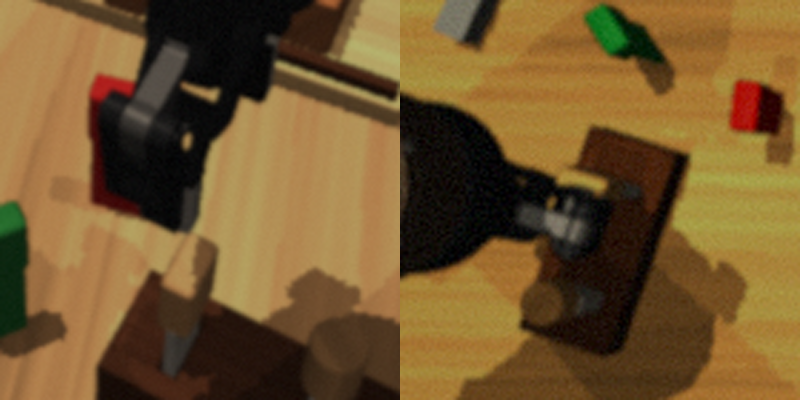

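The picture shows the gripper straddling the thin grip (side crop 190,270). Red and green are clear of the fingers. Going down and closing.

```bash
python3 -m pendant '[{"tx":0.02,"ty":0.02,"tz":0.6,"wx":0,"wy":0,"wz":0},{"tx":0.02,"ty":0.02,"tz":1.2,"wx":0,"wy":0,"wz":0},{"tx":0.02,"ty":0.02,"tz":1.8,"wx":0,"wy":0,"wz":0},{"tx":0.02,"ty":0.02,"tz":2.4,"wx":0,"wy":0,"wz":0},{"tx":0.02,"ty":0.02,"tz":2.8,"wx":0,"wy":0,"wz":0},{"tx":0.02,"ty":0.02,"tz":3.1,"wx":0,"wy":0,"wz":0},{"tx":0.02,"ty":0.02,"tz":3.15,"wx":0,"wy":0,"wz":0},{"tx":0.02,"ty":0.02,"tz":3.15,"wx":0,"wy":0,"wz":0}]'
python3 -m pendant '[{"tx":0,"ty":0,"tz":0,"wx":0,"wy":0,"wz":0},{"tx":0,"ty":0,"tz":0,"wx":0,"wy":0,"wz":0},{"tx":0,"ty":0,"tz":0,"wx":0,"wy":0,"wz":0},{"tx":0,"ty":0,"tz":0,"wx":0,"wy":0,"wz":0},{"tx":0,"ty":0,"tz":0,"wx":0,"wy":0,"wz":0},{"tx":0,"ty":0,"tz":0,"wx":0,"wy":0,"wz":0}]' 20 40
python3 -c "
from h import *
to(.55,.28,.103,73.0);print(arm.sense()['ft_torque'])"
```

```text
t: 2.95
ee_pos: [0.55, 0.2776, 0.1067]
ee_rot: [-3.141, 0.001, 1.274]
wrist_force: [0.0, 0.3, -0.4]
gripper_width: 0.06
t: 3.45
ee_pos: [0.5509, 0.2788, 0.1079]
ee_rot: [3.14, -0.002, 1.275]
wrist_force: [-0.8, -0.8, 5.0]
gripper_width: 0.0284
t [ 0.029 -0.039  0.163] w [ 0.02 -0.02  0.01] pos [0.5509 0.2788 0.1079] F [-0.8 -0.8  5. ] g 28.4 time 3.45
[-0.15590921  0.10588774 -0.02379686]
```

Gripped, opening 28.4 mm. Lifting straight up out of the slot.

```bash
python3 -m pendant '[{"tx":0,"ty":0,"tz":-0.4,"wx":0,"wy":0,"wz":0},{"tx":0,"ty":0,"tz":-0.9,"wx":0,"wy":0,"wz":0},{"tx":0,"ty":0,"tz":-1.4,"wx":0,"wy":0,"wz":0},{"tx":0,"ty":0,"tz":-2,"wx":0,"wy":0,"wz":0},{"tx":0,"ty":0,"tz":-2.6,"wx":0,"wy":0,"wz":0},{"tx":0,"ty":0,"tz":-3.2,"wx":0,"wy":0,"wz":0},{"tx":0,"ty":0,"tz":-3.8,"wx":0,"wy":0,"wz":0},{"tx":0,"ty":0,"tz":-4,"wx":0,"wy":0,"wz":0}]'
python3 -c "
from h import *
to(.5857,.0191,.228,78.5)"
```

```text
t: 4.12
ee_pos: [0.5508, 0.279, 0.2288]
ee_rot: [3.139, -0.003, 1.275]
wrist_force: [0.9, 0.9, -0.1]
gripper_width: 0.0282
t [-7.946  3.64   0.011] w [ 0.03 -0.03 -1.09] pos [0.5508 0.279  0.2288] F [ 0.9  0.9 -0.1] g 28.2 time 4.12
```

```bash
python3 -m pendant '[{"tx":-0.8,"ty":0.4,"tz":0,"wx":0,"wy":0,"wz":-0.1},{"tx":-1.9,"ty":0.9,"tz":0,"wx":0,"wy":0,"wz":-0.3},{"tx":-3,"ty":1.4,"tz":0,"wx":0,"wy":0,"wz":-0.5},{"tx":-4.1,"ty":1.9,"tz":0,"wx":0,"wy":0,"wz":-0.7},{"tx":-5.2,"ty":2.4,"tz":0,"wx":0,"wy":0,"wz":-0.8},{"tx":-6.3,"ty":2.9,"tz":0,"wx":0,"wy":0,"wz":-0.9},{"tx":-7.3,"ty":3.35,"tz":0,"wx":0,"wy":0,"wz":-1},{"tx":-7.95,"ty":3.64,"tz":0,"wx":0,"wy":0,"wz":-1.1}]'
python3 -m pendant '[{"tx":0,"ty":0,"tz":0.5,"wx":0,"wy":0,"wz":0},{"tx":0,"ty":0,"tz":1,"wx":0,"wy":0,"wz":0},{"tx":0,"ty":0,"tz":1.3,"wx":0,"wy":0,"wz":0},{"tx":0,"ty":0,"tz":1.3,"wx":0,"wy":0,"wz":0}]'
python3 - <<'E'
from h import *
for n in('side','top'): cv2.imwrite(f'pics/{n}2.png',arm.snapshot(n))
s=cv2.imread('pics/side2.png');t=cv2.imread('pics/top2.png')
c=np.hstack([cv2.resize(s[200:350,260:410],(400,400),interpolation=cv2.INTER_CUBIC),cv2.resize(t[230:350,240:360],(400,400),interpolation=cv2.INTER_CUBIC)])
cv2.imwrite('pics/c2.png',c)
to(.5857,.0191,.12,78.5)
E
```

```text
t: 4.78
ee_pos: [0.584, 0.0157, 0.2251]
ee_rot: [-3.139, 0.001, 1.369]
wrist_force: [1.0, 1.9, -0.9]
gripper_width: 0.0288
t: 5.12
ee_pos: [0.5828, 0.0181, 0.1841]
ee_rot: [-3.135, 0.002, 1.37]
wrist_force: [0.3, 0.6, -1.7]
gripper_width: 0.0283
t [0.024 0.03  2.233] w [-0.01  0.01  0.01] pos [0.5848 0.0186 0.187 ] F [-0.2  0.1 -0.9] g 28.4 time 5.22
```

View pics/c2.png

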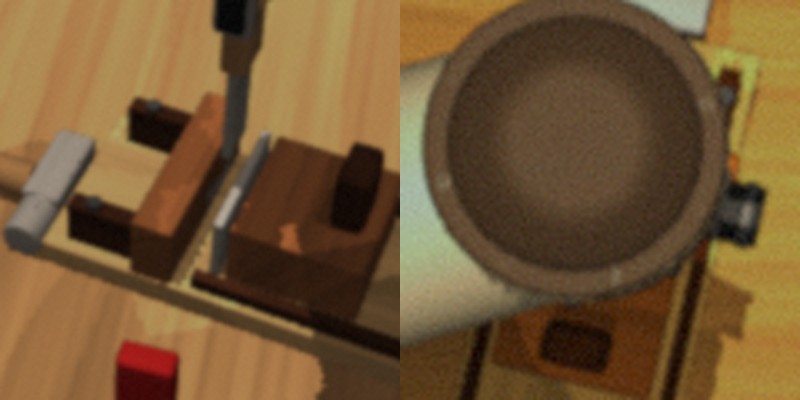

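The blade hangs vertical above the gap, foot at side pixel about (346,259), and the shoe strip and fence are clear of it. I'll check the foot's jig x numerically, and measure the gap in the side view.

```bash
python3 - <<'E'
from h import *
np.set_printoptions(precision=4,suppress=True)
o=np.array([.5578,.0247]);y=np.radians(-11.5);R=np.array([[np.cos(y),-np.sin(y)],[np.sin(y),np.cos(y)]])
jg=lambda X:R.T@(X[:2]-o)
C=lambda u,v:(260+(u+.5)/2.667-.5,200+(v+.5)/2.667-.5)
print('foot',jg(onz('side',*C(230,158),.089)))
for nm,q,z in[('shoe top near',(222,222),.063),('shoe top far',(266,136),.063),('fence back top far',(208,95),.063),('fence back top near',(133,195),.063),('fence front top far',(228,108),.063),('fence front top near',(176,208),.063),('post',(365,150),.105)]: print(nm,jg(onz('side',*C(*q),z)))
for xj in(.031,.037,.043):
  for yj in(-.06,.06):
    X=o+R@[xj,yj];u=proj('side',[*X,.063]);print(xj,yj,(u-[260,200])*2.667)
im=cv2.imread('pics/side2.png')
cv2.imwrite('pics/c3.png',cv2.resize(im[225:310,300:380],None,fx=7,fy=7,interpolation=cv2.INTER_CUBIC))
E
```

```text
foot [0.0233 0.0136]
shoe top near [0.017  0.0388]
shoe top far [ 0.0171 -0.0368]
fence back top far [ 0.0621 -0.0559]
fence back top near [0.0715 0.0405]
fence front top far [ 0.0466 -0.0501]
fence front top near [0.045  0.0397]
post [-0.048  -0.0084]
0.031 -0.06 [256.4058 104.2549]
0.031 0.06 [184.5889 239.3656]
0.037 -0.06 [247.2934 101.4915]
0.037 0.06 [174.7185 236.0496]
0.043 -0.06 [238.215   98.7385]
0.043 0.06 [164.8887 232.7473]
```

View pics/c3.png

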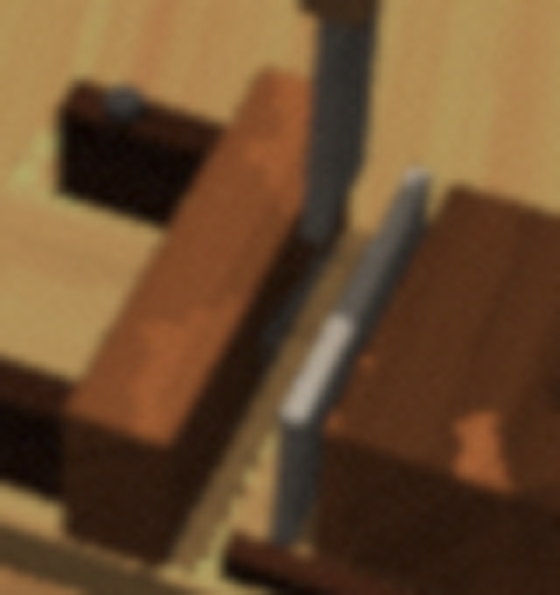

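The fence's near top corner at (324,288) puts its face at about jig x = 39 mm. The shoe is at 17 mm, so the gap is about 22 mm. The foot's camera-side end shows at jig x≈23, y≈14 (the blade end), while the TCP is at 27.7. I'll shift 2 mm towards the fence and lower.

```bash
python3 -m pendant '[{"tx":0,"ty":0.07,"tz":0,"wx":0,"wy":0,"wz":0},{"tx":0,"ty":0.07,"tz":0.4,"wx":0,"wy":0,"wz":0},{"tx":0,"ty":0.07,"tz":0.8,"wx":0,"wy":0,"wz":0},{"tx":0,"ty":0.07,"tz":1.1,"wx":0,"wy":0,"wz":0},{"tx":0,"ty":0.07,"tz":1.4,"wx":0,"wy":0,"wz":0},{"tx":0,"ty":0.07,"tz":1.7,"wx":0,"wy":0,"wz":0},{"tx":0,"ty":0.07,"tz":2,"wx":0,"wy":0,"wz":0},{"tx":0,"ty":0.07,"tz":2,"wx":0,"wy":0,"wz":0}]'
python3 - <<'E'
from h import *
for n in('side',): cv2.imwrite(f'pics/{n}4.png',arm.snapshot(n))
s=cv2.imread('pics/side4.png')
cv2.imwrite('pics/c4.png',cv2.resize(s[225:310,300:380],None,fx=7,fy=7,interpolation=cv2.INTER_CUBIC))
to(.5857,.0191,.12,78.5);print(arm.sense()['ft_torque'])
E
```

```text
t: 5.88
ee_pos: [0.5857, 0.0179, 0.1254]
ee_rot: [-3.138, 0.001, 1.37]
wrist_force: [-0.4, 0.3, -1.1]
gripper_width: 0.0286
t [ 0.037 -0.029  0.214] w [-0.02  0.01  0.  ] pos [0.5864 0.0178 0.1264] F [-0.2 -0.3 -2.1] g 28.4 time 5.93
[-0.00839567 -0.04919494 -0.0353806 ]
```

View pics/c4.png

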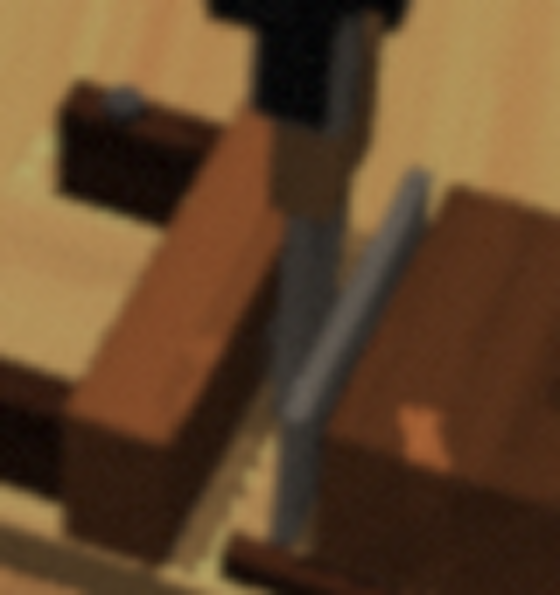

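The blade is in the gap with clearance on both sides and no side force. Lowering to the bed in small steps.

```bash
python3 -m pendant '[{"tx":0,"ty":0,"tz":0.1,"wx":0,"wy":0,"wz":0},{"tx":0,"ty":0,"tz":0.2,"wx":0,"wy":0,"wz":0},{"tx":0,"ty":0,"tz":0.25,"wx":0,"wy":0,"wz":0},{"tx":0,"ty":0,"tz":0.25,"wx":0,"wy":0,"wz":0}]' |grep -E 'force|pos'
python3 -m pendant '[{"tx":0,"ty":0,"tz":0.03,"wx":0,"wy":0,"wz":0},{"tx":0,"ty":0,"tz":0.03,"wx":0,"wy":0,"wz":0}]'|grep -E 'force|pos'
python3 -m pendant '[{"tx":0,"ty":0,"tz":0.03,"wx":0,"wy":0,"wz":0},{"tx":0,"ty":0,"tz":0.03,"wx":0,"wy":0,"wz":0}]'|grep -E 'force|pos'
```

```text
ee_pos: [0.5868, 0.018, 0.1198]
wrist_force: [0.2, 0.1, -1.3]
ee_pos: [0.587, 0.018, 0.1192]
wrist_force: [-0.4, 0.3, -1.9]
ee_pos: [0.5869, 0.018, 0.1182]
wrist_force: [0.5, -0.9, -2.1]
```

About 2 mm above the bed. Feeling for the fence here, so bed friction doesn't mask the contact.

```bash
f() { grep -E 'force|pos'; }
python3 -m pendant '[{"tx":0,"ty":0.05,"tz":0,"wx":0,"wy":0,"wz":0},{"tx":0,"ty":0.1,"tz":0,"wx":0,"wy":0,"wz":0},{"tx":0,"ty":0.1,"tz":0,"wx":0,"wy":0,"wz":0}]'|f
python3 -m pendant '[{"tx":0,"ty":0.03,"tz":0,"wx":0,"wy":0,"wz":0},{"tx":0,"ty":0.03,"tz":0,"wx":0,"wy":0,"wz":0}]'|f
python3 -m pendant '[{"tx":0,"ty":0.03,"tz":0,"wx":0,"wy":0,"wz":0},{"tx":0,"ty":0.03,"tz":0,"wx":0,"wy":0,"wz":0}]'|f
python3 -c "
from h import *
to(.5857,.0191,.12,78.5);print(arm.sense()['ft_torque'])"
```

```text
ee_pos: [0.5903, 0.0174, 0.1183]
wrist_force: [-0.3, 0.8, -1.2]
ee_pos: [0.5909, 0.0171, 0.1182]
wrist_force: [-1.2, 1.7, -1.4]
ee_pos: [0.5917, 0.017, 0.1182]
wrist_force: [-0.4, 0.9, -1.2]
t [ 0.029 -0.21  -0.06 ] w [-0.  0.  0.] pos [0.5917 0.017  0.1182] F [-0.4  0.9 -1.2] g 28.6 time 7.18
[ 0.05178639  0.06106673 -0.09779986]
```

```bash
f() { grep -E 'force|pos'; }
python3 -m pendant '[{"tx":0,"ty":0.03,"tz":0,"wx":0,"wy":0,"wz":0},{"tx":0,"ty":0.03,"tz":0,"wx":0,"wy":0,"wz":0}]'|f
python3 -c "
from h import *
print(arm.sense()['ft_torque'])"
python3 -m pendant '[{"tx":0,"ty":0.03,"tz":0,"wx":0,"wy":0,"wz":0},{"tx":0,"ty":0.03,"tz":0,"wx":0,"wy":0,"wz":0}]'|f
python3 -c "
from h import *
print(arm.sense()['ft_torque'])"
```

```text
ee_pos: [0.5923, 0.0168, 0.1181]
wrist_force: [-2.0, -0.5, -1.5]
[0.06984381 0.28004268 0.0700038 ]
ee_pos: [0.593, 0.0167, 0.1181]
wrist_force: [-1.1, 0.3, -0.4]
[ 0.2401902   0.47816434 -0.03333669]
```

The wrist torque rises from about x=0.592, which is the fence: face near jig x = 38 mm, in line with the view. Backing off 1.5 mm, then lowering to the bed.

```bash
f() { grep -E 'force|pos'; }
python3 -m pendant '[{"tx":0,"ty":-0.05,"tz":0,"wx":0,"wy":0,"wz":0},{"tx":0,"ty":-0.05,"tz":0,"wx":0,"wy":0,"wz":0},{"tx":0,"ty":-0.05,"tz":0.03,"wx":0,"wy":0,"wz":0},{"tx":0,"ty":-0.05,"tz":0.03,"wx":0,"wy":0,"wz":0}]'|f
python3 -m pendant '[{"tx":0,"ty":0,"tz":0.02,"wx":0,"wy":0,"wz":0},{"tx":0,"ty":0,"tz":0.02,"wx":0,"wy":0,"wz":0}]'|f
python3 -m pendant '[{"tx":0,"ty":0,"tz":0.02,"wx":0,"wy":0,"wz":0},{"tx":0,"ty":0,"tz":0.02,"wx":0,"wy":0,"wz":0}]'|f
python3 -c "
from h import *
print(arm.sense()['ft_torque'])"
```

```text
ee_pos: [0.592, 0.017, 0.1172]
wrist_force: [-0.4, 0.0, -0.2]
ee_pos: [0.592, 0.017, 0.1166]
wrist_force: [-0.9, 0.8, -1.9]
ee_pos: [0.592, 0.017, 0.116]
wrist_force: [0.0, 0.2, -1.3]
[ 0.04013752  0.08747742 -0.01382941]
```

```bash
f() { grep -E 'force|pos'; }
python3 -m pendant '[{"tx":0,"ty":0,"tz":0.02,"wx":0,"wy":0,"wz":0},{"tx":0,"ty":0,"tz":0.02,"wx":0,"wy":0,"wz":0}]'|f
python3 -m pendant '[{"tx":0,"ty":0,"tz":0.02,"wx":0,"wy":0,"wz":0},{"tx":0,"ty":0,"tz":0.02,"wx":0,"wy":0,"wz":0}]'|f
python3 -m pendant '[{"tx":0,"ty":0,"tz":0.02,"wx":0,"wy":0,"wz":0},{"tx":0,"ty":0,"tz":0.02,"wx":0,"wy":0,"wz":0}]'|f
```

```text
ee_pos: [0.5921, 0.017, 0.116]
wrist_force: [-0.7, 0.6, 2.4]
ee_pos: [0.5923, 0.017, 0.1159]
wrist_force: [-1.1, 1.2, 4.1]
ee_pos: [0.5924, 0.017, 0.1159]
wrist_force: [-2.8, -0.4, 6.9]
```

Bed contact at z = 0.116. Relaxing the press and letting go.

```bash
f() { grep -E 'force|pos|wid'; }
python3 -m pendant '[{"tx":0,"ty":0,"tz":-0.035,"wx":0,"wy":0,"wz":0},{"tx":0,"ty":0,"tz":-0.035,"wx":0,"wy":0,"wz":0}]'|f
python3 -m pendant '[{"tx":0,"ty":0,"tz":0,"wx":0,"wy":0,"wz":0},{"tx":0,"ty":0,"tz":0,"wx":0,"wy":0,"wz":0},{"tx":0,"ty":0,"tz":0,"wx":0,"wy":0,"wz":0},{"tx":0,"ty":0,"tz":0,"wx":0,"wy":0,"wz":0},{"tx":0,"ty":0,"tz":0,"wx":0,"wy":0,"wz":0}]' 60 |f
python3 -m pendant '[{"tx":0,"ty":0,"tz":-0.3,"wx":0,"wy":0,"wz":0},{"tx":0,"ty":0,"tz":-0.8,"wx":0,"wy":0,"wz":0},{"tx":0,"ty":0,"tz":-1.4,"wx":0,"wy":0,"wz":0},{"tx":0,"ty":0,"tz":-2.1,"wx":0,"wy":0,"wz":0},{"tx":0,"ty":0,"tz":-2.7,"wx":0,"wy":0,"wz":0},{"tx":0,"ty":0,"tz":-3,"wx":0,"wy":0,"wz":0}]' |f
python3 - <<'E'
from h import *
for n in('side',): cv2.imwrite(f'pics/{n}5.png',arm.snapshot(n))
s=cv2.imread('pics/side5.png')
cv2.imwrite('pics/c5.png',cv2.resize(s[210:310,290:410],None,fx=5,fy=5,interpolation=cv2.INTER_CUBIC))
E
```

```text
ee_pos: [0.5923, 0.017, 0.1159]
wrist_force: [-1.5, 1.1, 4.7]
gripper_width: 0.0283
ee_pos: [0.592, 0.0169, 0.1151]
wrist_force: [0.9, 0.5, 0.7]
gripper_width: 0.0602
ee_pos: [0.5932, 0.0171, 0.2088]
wrist_force: [0.0, -0.3, 0.9]
gripper_width: 0.0599
```

View pics/c5.png

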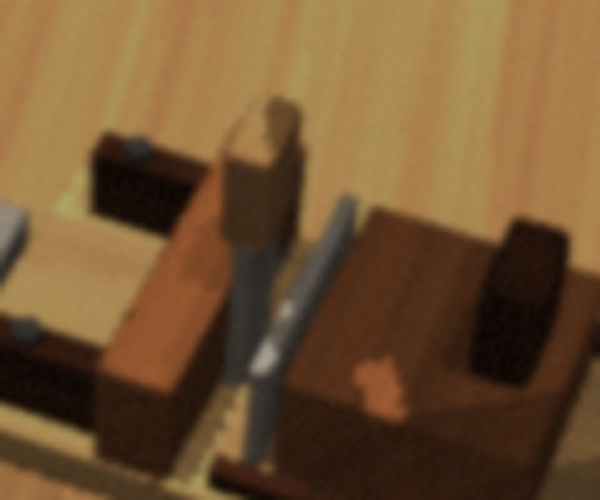

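The feeler stands free and upright (grip at crop 260,170), clear of the shoe. Moving behind the post with the fingers shut.

```bash
python3 -c "
from h import *
to(.4745,.0416,.097,78.5)"
python3 -m pendant '[{"tx":0,"ty":-0.5,"tz":0,"wx":0,"wy":0,"wz":0},{"tx":0,"ty":-1.3,"tz":0,"wx":0,"wy":0,"wz":0},{"tx":0,"ty":-2.1,"tz":0,"wx":0,"wy":0,"wz":0},{"tx":0,"ty":-2.9,"tz":0,"wx":0,"wy":0,"wz":0},{"tx":0,"ty":-3.6,"tz":0,"wx":0,"wy":0,"wz":0},{"tx":0,"ty":-4,"tz":0,"wx":0,"wy":0,"wz":0},{"tx":0,"ty":-4.05,"tz":0,"wx":0,"wy":0,"wz":0}]' 0 40
python3 -c "
from h import *
to(.4745,.0416,.097,78.5)"
```

```text
t [ 1.000e-03 -4.082e+00  3.729e+00] w [ 0.08 -0.03  0.01] pos [0.5937 0.0172 0.2097] F [1.  0.1 1.3] g 60.1 time 9.82
t: 10.4
ee_pos: [0.4704, 0.0411, 0.205]
ee_rot: [-3.14, 0.0, 1.371]
wrist_force: [-0.9, -0.1, 0.4]
gripper_width: 0.0002
t [0.044 0.137 3.599] w [-0.02  0.    0.01] pos [0.4704 0.0411 0.205 ] F [-0.9 -0.1  0.4] g 0.2 time 10.4
```

```bash
python3 -m pendant '[{"tx":0,"ty":0,"tz":0.5,"wx":0,"wy":0,"wz":0},{"tx":0,"ty":0,"tz":1.2,"wx":0,"wy":0,"wz":0},{"tx":0,"ty":0,"tz":1.9,"wx":0,"wy":0,"wz":0},{"tx":0,"ty":0,"tz":2.6,"wx":0,"wy":0,"wz":0},{"tx":0,"ty":0,"tz":3.2,"wx":0,"wy":0,"wz":0},{"tx":0,"ty":0,"tz":3.6,"wx":0,"wy":0,"wz":0},{"tx":0,"ty":0,"tz":3.65,"wx":0,"wy":0,"wz":0},{"tx":0,"ty":0,"tz":3.65,"wx":0,"wy":0,"wz":0}]'
python3 - <<'E'
from h import *
to(.4745,.0416,.097,78.5)
cv2.imwrite('pics/side6.png',arm.snapshot('side'))
s=cv2.imread('pics/side6.png')
cv2.imwrite('pics/c6.png',cv2.resize(s[200:320,300:460],None,fx=5,fy=5,interpolation=cv2.INTER_CUBIC))
E
```

```text
t: 11.07
ee_pos: [0.4729, 0.0409, 0.095]
ee_rot: [-3.14, 0.002, 1.37]
wrist_force: [0.2, 0.4, 0.5]
gripper_width: -0.0003
t [ 0.034  0.049 -0.068] w [-0.02  0.02  0.  ] pos [0.4729 0.0409 0.095 ] F [0.2 0.4 0.5] g -0.3 time 11.07
```

View pics/c6.png

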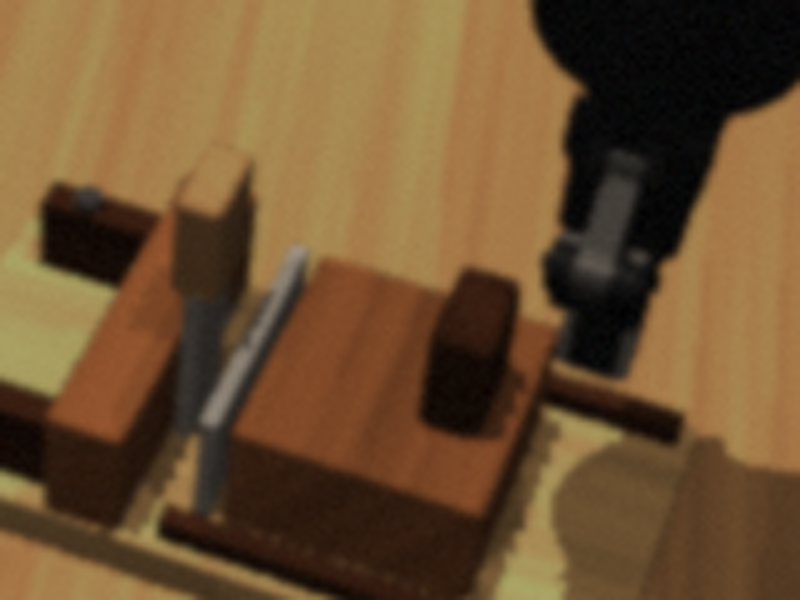

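The fingers are about 15 mm behind the post and in line with it, with the feeler still upright. Advancing slowly until they touch the post.

```bash
f() { grep -E 'force|pos'; }
python3 -m pendant '[{"tx":0,"ty":0.1,"tz":0,"wx":0,"wy":0,"wz":0},{"tx":0,"ty":0.2,"tz":0,"wx":0,"wy":0,"wz":0},{"tx":0,"ty":0.27,"tz":0,"wx":0,"wy":0,"wz":0},{"tx":0,"ty":0.27,"tz":0,"wx":0,"wy":0,"wz":0}]'|f
python3 -m pendant '[{"tx":0,"ty":0.03,"tz":0,"wx":0,"wy":0,"wz":0},{"tx":0,"ty":0.07,"tz":0,"wx":0,"wy":0,"wz":0},{"tx":0,"ty":0.07,"tz":0,"wx":0,"wy":0,"wz":0}]'|f
python3 -m pendant '[{"tx":0,"ty":0.03,"tz":0,"wx":0,"wy":0,"wz":0},{"tx":0,"ty":0.07,"tz":0,"wx":0,"wy":0,"wz":0},{"tx":0,"ty":0.07,"tz":0,"wx":0,"wy":0,"wz":0}]'|f
python3 -m pendant '[{"tx":0,"ty":0.03,"tz":0,"wx":0,"wy":0,"wz":0},{"tx":0,"ty":0.07,"tz":0,"wx":0,"wy":0,"wz":0},{"tx":0,"ty":0.07,"tz":0,"wx":0,"wy":0,"wz":0}]'|f
```

```text
ee_pos: [0.4818, 0.0397, 0.0965]
wrist_force: [0.3, 0.0, -0.5]
ee_pos: [0.4831, 0.0391, 0.096]
wrist_force: [-0.0, 0.8, -0.6]
ee_pos: [0.4851, 0.0387, 0.0959]
wrist_force: [-0.2, 0.1, -0.5]
ee_pos: [0.4872, 0.0383, 0.0959]
wrist_force: [-0.0, 0.5, -0.2]
```

```bash
f() { grep -E 'force|pos'; }
for i in 1; do
python3 -m pendant '[{"tx":0,"ty":0.03,"tz":0,"wx":0,"wy":0,"wz":0},{"tx":0,"ty":0.07,"tz":0,"wx":0,"wy":0,"wz":0},{"tx":0,"ty":0.07,"tz":0,"wx":0,"wy":0,"wz":0}]'|f
python3 -m pendant '[{"tx":0,"ty":0.03,"tz":0,"wx":0,"wy":0,"wz":0},{"tx":0,"ty":0.07,"tz":0,"wx":0,"wy":0,"wz":0},{"tx":0,"ty":0.07,"tz":0,"wx":0,"wy":0,"wz":0}]'|f
python3 -m pendant '[{"tx":0,"ty":0.03,"tz":0,"wx":0,"wy":0,"wz":0},{"tx":0,"ty":0.07,"tz":0,"wx":0,"wy":0,"wz":0},{"tx":0,"ty":0.07,"tz":0,"wx":0,"wy":0,"wz":0}]'|f
done
```

```text
ee_pos: [0.4881, 0.0378, 0.0956]
wrist_force: [-4.5, 1.9, 2.5]
ee_pos: [0.4898, 0.0374, 0.0957]
wrist_force: [-6.0, 2.2, 2.6]
ee_pos: [0.4917, 0.037, 0.0956]
wrist_force: [-5.1, 2.4, 3.8]
```

Contact at about x=0.488; the guide slides at about 6 N. Continuing in small steps.

```bash
f() { grep -E 'force|pos'; }
python3 -m pendant '[{"tx":0,"ty":0.03,"tz":0,"wx":0,"wy":0,"wz":0},{"tx":0,"ty":0.06,"tz":0,"wx":0,"wy":0,"wz":0},{"tx":0,"ty":0.1,"tz":0,"wx":0,"wy":0,"wz":0},{"tx":0,"ty":0.1,"tz":0,"wx":0,"wy":0,"wz":0}]'|f
python3 -m pendant '[{"tx":0,"ty":0.03,"tz":0,"wx":0,"wy":0,"wz":0},{"tx":0,"ty":0.03,"tz":0,"wx":0,"wy":0,"wz":0}]'|f
python3 -m pendant '[{"tx":0,"ty":0.03,"tz":0,"wx":0,"wy":0,"wz":0},{"tx":0,"ty":0.03,"tz":0,"wx":0,"wy":0,"wz":0}]'|f
python3 -m pendant '[{"tx":0,"ty":0.03,"tz":0,"wx":0,"wy":0,"wz":0},{"tx":0,"ty":0.03,"tz":0,"wx":0,"wy":0,"wz":0}]'|f
python3 - <<'E'
from h import *
cv2.imwrite('pics/side7.png',arm.snapshot('side'))
s=cv2.imread('pics/side7.png')
cv2.imwrite('pics/c7.png',cv2.resize(s[220:300,310:390],None,fx=7,fy=7,interpolation=cv2.INTER_CUBIC))
E
```

```text
ee_pos: [0.4947, 0.0364, 0.0956]
wrist_force: [-5.0, 3.0, 3.7]
ee_pos: [0.4955, 0.0362, 0.0956]
wrist_force: [-5.2, 2.4, 3.0]
ee_pos: [0.4963, 0.036, 0.0956]
wrist_force: [-6.3, 2.7, 4.5]
ee_pos: [0.4972, 0.0358, 0.0956]
wrist_force: [-4.2, 3.5, 3.7]
```

```bash
f() { grep -E 'force|pos'; }
python3 -m pendant '[{"tx":0,"ty":0.03,"tz":0,"wx":0,"wy":0,"wz":0},{"tx":0,"ty":0.06,"tz":0,"wx":0,"wy":0,"wz":0},{"tx":0,"ty":0.06,"tz":0,"wx":0,"wy":0,"wz":0}]'|f
python3 -m pendant '[{"tx":0,"ty":0.02,"tz":0,"wx":0,"wy":0,"wz":0},{"tx":0,"ty":0.02,"tz":0,"wx":0,"wy":0,"wz":0}]'|f
python3 -m pendant '[{"tx":0,"ty":0.02,"tz":0,"wx":0,"wy":0,"wz":0},{"tx":0,"ty":0.02,"tz":0,"wx":0,"wy":0,"wz":0}]'|f
python3 -m pendant '[{"tx":0,"ty":0.02,"tz":0,"wx":0,"wy":0,"wz":0},{"tx":0,"ty":0.02,"tz":0,"wx":0,"wy":0,"wz":0}]'|f
```

```text
ee_pos: [0.499, 0.0355, 0.0956]
wrist_force: [-5.5, 2.1, 3.0]
ee_pos: [0.4994, 0.0354, 0.0956]
wrist_force: [-5.3, 2.2, 4.2]
ee_pos: [0.4998, 0.0353, 0.0956]
wrist_force: [-6.1, 2.5, 5.1]
ee_pos: [0.5, 0.0352, 0.0956]
wrist_force: [-7.1, 4.6, 6.0]
```

```bash
f() { grep -E 'force|pos'; }
python3 -m pendant '[{"tx":0,"ty":0.01,"tz":0,"wx":0,"wy":0,"wz":0},{"tx":0,"ty":0.01,"tz":0,"wx":0,"wy":0,"wz":0}]'|f
python3 -m pendant '[{"tx":0,"ty":0.01,"tz":0,"wx":0,"wy":0,"wz":0},{"tx":0,"ty":0.01,"tz":0,"wx":0,"wy":0,"wz":0}]'|f
python3 - <<'E'
from h import *
cv2.imwrite('pics/side8.png',arm.snapshot('side'))
s=cv2.imread('pics/side8.png')
cv2.imwrite('pics/c8.png',cv2.resize(s[215:300,305:400],None,fx=7,fy=7,interpolation=cv2.INTER_CUBIC))
E
```

```text
ee_pos: [0.5, 0.0352, 0.0956]
wrist_force: [-7.8, 3.7, 6.1]
ee_pos: [0.5001, 0.0352, 0.0956]
wrist_force: [-9.0, 4.4, 5.7]
```

View pics/c8.png

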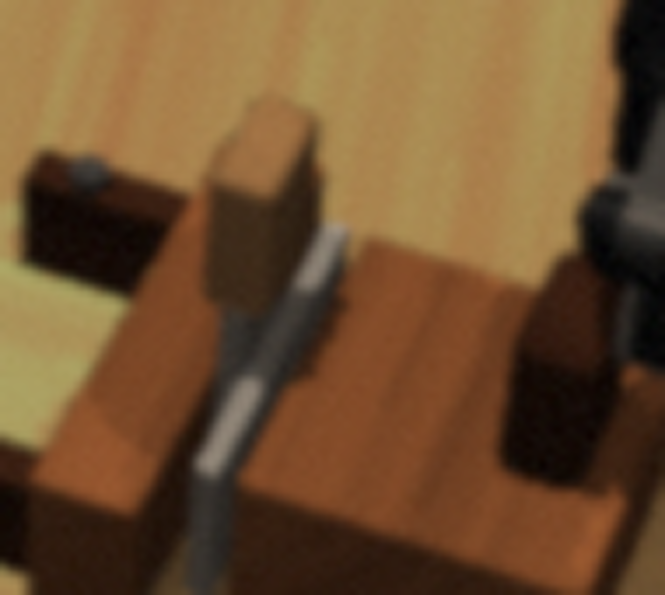

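The shoe now meets the blade, which is upright against the fence. Along-slide force is about 9.7 N against a sliding level of about 5.9 N, so the squeeze is about 4 N. Adding a little more for a safe hold, well under 15 N.

```bash
f() { grep -E 'force|pos'; }
python3 -m pendant '[{"tx":0,"ty":0.015,"tz":0,"wx":0,"wy":0,"wz":0},{"tx":0,"ty":0.015,"tz":0,"wx":0,"wy":0,"wz":0}]'|f
python3 -m pendant '[{"tx":0,"ty":0,"tz":0,"wx":0,"wy":0,"wz":0},{"tx":0,"ty":0,"tz":0,"wx":0,"wy":0,"wz":0}]'|f
```

```text
ee_pos: [0.5003, 0.0351, 0.0956]
wrist_force: [-9.3, 6.1, 6.8]
ee_pos: [0.5003, 0.0351, 0.0956]
wrist_force: [-8.9, 5.9, 7.0]
```

```bash
f() { grep -E 'force|pos'; }
python3 -m pendant '[{"tx":0,"ty":0.02,"tz":0,"wx":0,"wy":0,"wz":0},{"tx":0,"ty":0.02,"tz":0,"wx":0,"wy":0,"wz":0}]'|f
python3 -m pendant '[{"tx":0,"ty":0.01,"tz":0,"wx":0,"wy":0,"wz":0},{"tx":0,"ty":0.01,"tz":0,"wx":0,"wy":0,"wz":0}]'|f
```

```text
ee_pos: [0.5006, 0.035, 0.0956]
wrist_force: [-10.3, 6.5, 7.5]
ee_pos: [0.5006, 0.035, 0.0956]
wrist_force: [-11.3, 6.2, 7.9]
```

Squeeze is about 6.4 N, enough. Backing off, rising, and returning over the feeler.

```bash
f() { grep -E 'force|pos'; }
python3 -m pendant '[{"tx":0,"ty":-0.1,"tz":0,"wx":0,"wy":0,"wz":0},{"tx":0,"ty":-0.3,"tz":0,"wx":0,"wy":0,"wz":0},{"tx":0,"ty":-0.5,"tz":0,"wx":0,"wy":0,"wz":0},{"tx":0,"ty":-0.5,"tz":-0.6,"wx":0,"wy":0,"wz":0},{"tx":0,"ty":-0.5,"tz":-1.4,"wx":0,"wy":0,"wz":0},{"tx":0,"ty":-0.5,"tz":-2.3,"wx":0,"wy":0,"wz":0},{"tx":0,"ty":-0.5,"tz":-3.2,"wx":0,"wy":0,"wz":0},{"tx":0,"ty":-0.5,"tz":-3.8,"wx":0,"wy":0,"wz":0}]' |f
python3 -c "
from h import *
to(.593,.0168,.209,78.5)"
```

```text
ee_pos: [0.4903, 0.0379, 0.2126]
wrist_force: [0.2, -0.1, -0.3]
t [-0.009  3.493  0.135] w [ 0.05 -0.02  0.01] pos [0.4903 0.0379 0.2126] F [ 0.2 -0.1 -0.3] g 0.4 time 16.3
```

```bash
f() { grep -E 'force|pos|wid'; }
python3 -m pendant '[{"tx":0,"ty":0.5,"tz":0,"wx":0,"wy":0,"wz":0},{"tx":0,"ty":1.3,"tz":0,"wx":0,"wy":0,"wz":0},{"tx":0,"ty":2.1,"tz":0,"wx":0,"wy":0,"wz":0},{"tx":0,"ty":2.9,"tz":0,"wx":0,"wy":0,"wz":0},{"tx":0,"ty":3.4,"tz":0,"wx":0,"wy":0,"wz":0},{"tx":0,"ty":3.49,"tz":0,"wx":0,"wy":0,"wz":0},{"tx":0,"ty":3.49,"tz":0,"wx":0,"wy":0,"wz":0},{"tx":0,"ty":3.49,"tz":0,"wx":0,"wy":0,"wz":0}]' 60 |f
python3 - <<'E'
from h import *
to(.593,.0168,.117,78.5)
cv2.imwrite('pics/side9.png',arm.snapshot('side'))
a=cv2.imread('pics/side8.png')[215:290,300:372];b=cv2.imread('pics/side9.png')[215:290,300:372]
cv2.imwrite('pics/c9.png',cv2.resize(np.hstack([a,b]),None,fx=5,fy=5,interpolation=cv2.INTER_CUBIC))
E
```

```text
ee_pos: [0.5913, 0.0169, 0.2095]
wrist_force: [-0.4, 0.5, -0.3]
gripper_width: 0.0599
t [0.01  0.058 3.083] w [-0.01  0.    0.  ] pos [0.5913 0.0169 0.2095] F [-0.4  0.5 -0.3] g 59.9 time 16.97
```

```bash
f() { grep -E 'force|pos|wid'; }
python3 -m pendant '[{"tx":0,"ty":0.03,"tz":0.5,"wx":0,"wy":0,"wz":0},{"tx":0,"ty":0.03,"tz":1.1,"wx":0,"wy":0,"wz":0},{"tx":0,"ty":0.03,"tz":1.7,"wx":0,"wy":0,"wz":0},{"tx":0,"ty":0.03,"tz":2.3,"wx":0,"wy":0,"wz":0},{"tx":0,"ty":0.03,"tz":2.8,"wx":0,"wy":0,"wz":0},{"tx":0,"ty":0.03,"tz":3,"wx":0,"wy":0,"wz":0},{"tx":0,"ty":0.03,"tz":3.05,"wx":0,"wy":0,"wz":0},{"tx":0,"ty":0.03,"tz":3.05,"wx":0,"wy":0,"wz":0}]' |f
python3 -m pendant '[{"tx":0,"ty":0,"tz":0,"wx":0,"wy":0,"wz":0},{"tx":0,"ty":0,"tz":0,"wx":0,"wy":0,"wz":0},{"tx":0,"ty":0,"tz":0,"wx":0,"wy":0,"wz":0},{"tx":0,"ty":0,"tz":0,"wx":0,"wy":0,"wz":0},{"tx":0,"ty":0,"tz":0,"wx":0,"wy":0,"wz":0},{"tx":0,"ty":0,"tz":0,"wx":0,"wy":0,"wz":0}]' 20 30 |f
python3 -c "
from h import *
print(arm.sense()['ft_torque'])"
```

```text
ee_pos: [0.5928, 0.0169, 0.1188]
wrist_force: [-0.0, 0.3, 0.9]
gripper_width: 0.0601
ee_pos: [0.5936, 0.0169, 0.1197]
wrist_force: [-0.6, 0.5, 6.8]
gripper_width: 0.0281
[ 0.29687274  0.42455015 -0.04289043]
```

Gripped. Drawing straight up in small steps, watching the drag.

```bash
f() { grep -E 'force|pos|wid'; }
python3 -m pendant '[{"tx":0,"ty":0,"tz":-0.03,"wx":0,"wy":0,"wz":0},{"tx":0,"ty":0,"tz":-0.06,"wx":0,"wy":0,"wz":0},{"tx":0,"ty":0,"tz":-0.09,"wx":0,"wy":0,"wz":0}]'|f
python3 -m pendant '[{"tx":0,"ty":0,"tz":-0.03,"wx":0,"wy":0,"wz":0},{"tx":0,"ty":0,"tz":-0.06,"wx":0,"wy":0,"wz":0},{"tx":0,"ty":0,"tz":-0.09,"wx":0,"wy":0,"wz":0}]'|f
python3 -m pendant '[{"tx":0,"ty":0,"tz":-0.03,"wx":0,"wy":0,"wz":0},{"tx":0,"ty":0,"tz":-0.06,"wx":0,"wy":0,"wz":0},{"tx":0,"ty":0,"tz":-0.09,"wx":0,"wy":0,"wz":0}]'|f
python3 -m pendant '[{"tx":0,"ty":0,"tz":-0.03,"wx":0,"wy":0,"wz":0},{"tx":0,"ty":0,"tz":-0.06,"wx":0,"wy":0,"wz":0},{"tx":0,"ty":0,"tz":-0.09,"wx":0,"wy":0,"wz":0},{"tx":0,"ty":0,"tz":-0.09,"wx":0,"wy":0,"wz":0}]'|f
python3 -c "
from h import *
print(arm.sense()['ft_torque'])"
```

```text
ee_pos: [0.5929, 0.017, 0.12]
wrist_force: [1.6, 1.3, -6.4]
gripper_width: 0.0281
ee_pos: [0.5926, 0.0167, 0.1228]
wrist_force: [1.8, 0.1, -6.5]
gripper_width: 0.028
ee_pos: [0.5927, 0.0166, 0.1263]
wrist_force: [1.2, -0.8, -6.0]
gripper_width: 0.0284
ee_pos: [0.5929, 0.0166, 0.1294]
wrist_force: [1.3, -0.3, -5.6]
gripper_width: 0.0282
[-0.15396505 -0.412875   -0.01121657]
```

Steady drag of about 6 N and a lift of about 9.7 mm. Letting go and rising clear.

```bash
f() { grep -E 'force|pos|wid'; }
python3 -m pendant '[{"tx":0,"ty":0,"tz":0,"wx":0,"wy":0,"wz":0},{"tx":0,"ty":0,"tz":0,"wx":0,"wy":0,"wz":0},{"tx":0,"ty":0,"tz":0,"wx":0,"wy":0,"wz":0},{"tx":0,"ty":0,"tz":0,"wx":0,"wy":0,"wz":0},{"tx":0,"ty":0,"tz":0,"wx":0,"wy":0,"wz":0},{"tx":0,"ty":0,"tz":0,"wx":0,"wy":0,"wz":0}]' 60 |f
python3 -m pendant '[{"tx":0,"ty":0,"tz":-0.3,"wx":0,"wy":0,"wz":0},{"tx":0,"ty":0,"tz":-0.8,"wx":0,"wy":0,"wz":0},{"tx":0,"ty":0,"tz":-1.4,"wx":0,"wy":0,"wz":0},{"tx":0,"ty":0,"tz":-2.1,"wx":0,"wy":0,"wz":0},{"tx":0,"ty":0,"tz":-2.8,"wx":0,"wy":0,"wz":0},{"tx":0,"ty":0,"tz":-3.4,"wx":0,"wy":0,"wz":0},{"tx":0,"ty":0,"tz":-3.6,"wx":0,"wy":0,"wz":0},{"tx":0,"ty":0,"tz":-3.6,"wx":0,"wy":0,"wz":0}]' |f
python3 - <<'E'
from h import *
cv2.imwrite('pics/side10.png',arm.snapshot('side'))
a=cv2.imread('pics/side8.png')[205:305,305:385];b=cv2.imread('pics/side10.png')[205:305,305:385]
cv2.imwrite('pics/c10.png',cv2.resize(np.hstack([a,b]),None,fx=5,fy=5,interpolation=cv2.INTER_CUBIC))
E
```

```text
ee_pos: [0.593, 0.0168, 0.1295]
wrist_force: [0.3, -0.2, 0.4]
gripper_width: 0.0596
ee_pos: [0.5939, 0.0169, 0.2396]
wrist_force: [0.2, 0.3, -0.4]
gripper_width: 0.06
```

View pics/c10.png

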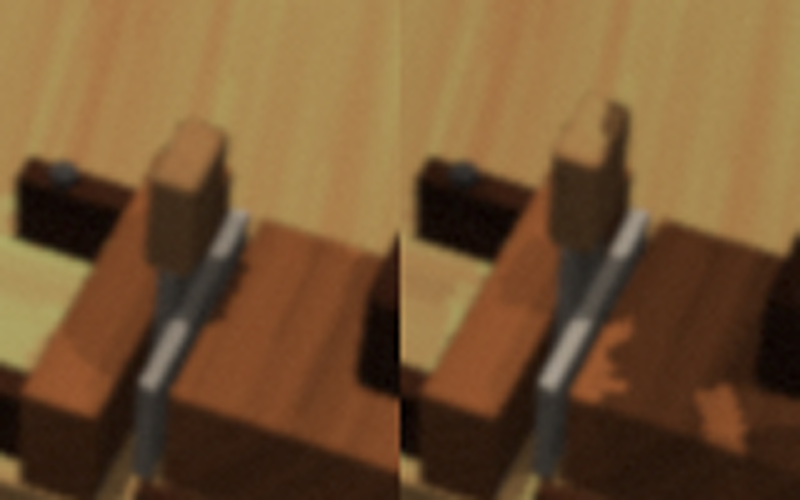

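The grip top rose about 24–27 crop px (about 5 real px, or 11–12 mm). It hangs upright, with the shoe in place. I'll do one quick numeric check for creep, then hand in.

```bash
python3 -m pendant '[{"tx":0,"ty":0,"tz":0,"wx":0,"wy":0,"wz":0},{"tx":0,"ty":0,"tz":0,"wx":0,"wy":0,"wz":0},{"tx":0,"ty":0,"tz":0,"wx":0,"wy":0,"wz":0},{"tx":0,"ty":0,"tz":0,"wx":0,"wy":0,"wz":0},{"tx":0,"ty":0,"tz":0,"wx":0,"wy":0,"wz":0},{"tx":0,"ty":0,"tz":0,"wx":0,"wy":0,"wz":0},{"tx":0,"ty":0,"tz":0,"wx":0,"wy":0,"wz":0},{"tx":0,"ty":0,"tz":0,"wx":0,"wy":0,"wz":0}]' | head -1
python3 - <<'E'
from h import *
b=arm.snapshot('side');a=cv2.imread('pics/side10.png')
g=lambda i:np.float32(cv2.cvtColor(i,cv2.COLOR_BGR2GRAY)[220:262,330:355])
print('shift px',cv2.phaseCorrelate(g(a),g(b)),'mean diff',np.abs(g(a)-g(b)).mean())
print(arm.job_done())
E
```

```text
t: 21.15
shift px ((0.452115029354923, 0.41405917263137226), 0.9608375413682726) mean diff 1.2057143
the job is handed in; nothing more can be done
None
```

The thin feeler now hangs upright between the fence and the guide's shoe, about a centimetre above the bed and held by the fit alone. I handed the job in at about 21 s of the 72 s allowed.

**What I did**
1. I took the thin feeler (rectangular grip) from the rack and felt for the fence with the blade. Its face is at about jig x = 38 mm.
2. I stood the blade on the bed just off the fence and let go.
3. I pushed the guide forward by its post until the shoe nipped the blade. The highest reading along the slide was about 12.3 N, against about 5.9 N for plain sliding. That puts the squeeze on the blade at about 6.4 N, under the 15 N limit.
4. I backed off, gripped the feeler across its width, drew it up about 9.7 mm against a drag of about 6 N, and let go.

**Last checks**
- **Hold:** the last picture shows the blade upright with the shoe unmoved. After I let go the wrist force was about 0 and the gripper was clear above.
- **Lift height:** the picture suggests 11–12 mm, slightly more than the arm's 9.7 mm.
- **Creep:** two pictures about 0.7 s apart differed very little (1.2 grey levels on average). The image match gave a shift of about 0.4 px each way. I put that down to the method rather than movement, but 0.4 px would be about 1 mm and I did not confirm it.
- **Bystanders:** I never touched the thick feeler, the tin, the hammer or the red and green look-alikes, but I did not check their positions again at the end.

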